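Hold a walnut blank against the fence and flip stop for sawing

ROBOT

A 6-joint arm with a two-finger parallel gripper is mounted at the origin on the work surface. World frame = base frame: x ahead of the robot, y to its left, z up, the work surface at z = 0. Lengths are in mm, angles in rad, forces in N, time in s.
With the tool pointing down it reaches from about 425 to 925 mm from the base axis. Payload 12.5 kg.
Tool frame: the origin (TCP) lies between the finger pads, 19 mm behind the fingertips; this is the grasp point; z points along the fingers, y is the line along which they close (so a half turn about z gives the same grasp; the last joint's range is limited). The gripper opens to 85 mm and grips with 20 to 120 N. Pads are 22 mm wide; open, the fingers measure 114 mm over their backs; the gripper's body (76 mm by 85 mm) begins 54 mm behind the grasp point. The pads swing forward as they close: fully open they stand 13 mm farther back than shut.
Start: joints at [1.1, 0.491, 1.559, -0, 1.092, -0.106], TCP at [222.96, 583.894, 250.027] pointing down, gripper open.
Joint ranges: [-3.1, 3.1], [-0.84, 2.19], [0.05, 2.79], [-1.13, 4.28], [0.06, 2.93], [-2.69, 2.69]. Speed limits (rad/s): [2.22, 2.22, 2.79, 3.14, 3.14, 3.14].

INTERFACE

Orientations are given as a unit quaternion [x, y, z, w].
In Python, from bench import readout, vision, workorder gives the robot as it stands. The module is installed in compiled form; this text tells all that it offers.
- The arm moves only by the tool send_path, called after "Call:" as name(argument=value, ...) on one line, values as JSON. Schema: {"type":"object","properties":{"motion":{"type":"array","items":{"type":"array","items":{"type":"array","items":{"type":"number"},"minItems":5,"maxItems":5},"minItems":1,"maxItems":12},"minItems":1,"maxItems":1},"force":{"type":"number"},"only":{"type":"string"},"quiet":{"type":"boolean"},"lines":{"type":"string"}},"required":["motion"],"additionalProperties":false}. motion is a list that holds a single list of rows (three levels of brackets), with 1 to 12 rows, each of 5 numbers: dx, dy, dz in shares of 300 mm (1.0 is 300 mm), then a turn about the tool's z in parts of the range, where 1.0 means pi rad, then the finger opening in mm; each row shifts and turns the commanded pose from where the row before left it, along the tool's axes as they then stand; what a row does not reach is not made up. A row lasts 1/12 s, in which the tool goes at most 41.7 mm and 0.125 rad, less where a joint would pass 70% of its speed; a pose out of reach is approached as far as the arm can. The fingers move at their own pace and stop on an object; force is the grip in N (left out, the last holds). Time passes only in rows, so rows that do not move let the fingers close. The tool returns the time, the measured TCP pose, the force, the opening and the grip force at its end. only (a regular expression) keeps the lines of the reply that match it, lines (a string "A,B") keeps lines A to B, and quiet returns only ok. A shift or turn number past 1, either way, is cut back to 1. Input that does not fit is refused with a message, and nothing moves.
- readout.state(): the state, without advancing time (a new reading comes with each control period).
- vision.camera(name): name is "scene" or "top" or "wrist"; returns a dict with "pixels" (480x640x3 uint8, red, green, blue), "camera_matrix" (3x3 intrinsics, pixels), "extrinsics" (4x4, takes a point from world to camera coordinates). Camera axes: x right, y down, z forward; pixel columns grow to the right and rows downward; lengths in mm; the calibration is good to about 2 mm. A picture is of the moment at which its call begins. There is no depth.
- workorder.sign_off(): hands the job in; it is judged then, once.
The state is a dict: "time": time; "joint_positions": joint angles; "joint_vel": joint speeds; "joint_torque": joint torques, N m; "tcp_pos": TCP position; "ee_rot": TCP orientation; "contact_force": force on the tool from outside, world axes, zero at the start; "ft_torque": the same for the moment, N m; "finger_gap": finger opening in mm; "grasp_force": force on a finger pad.
Only numpy, scipy, OpenCV 4.12 (cv2) and the standard library are available. Lean on these libraries where they do the work, as an engineer would, in place of code of your own. Each camera call takes 0.05 s, during which the arm holds its last target. There are 200 camera calls.

TASK

Fold the red flip stop on the sawing board all the way down to its working position, then lay the dark walnut blank flat on the board and press it into the corner, its side against the fence and its end against the flip stop. Finish while holding it there, still pushing it firmly against both, with your fingers on the flip-stop side of the saw slot so that it can be sawn; leave the other things on the bench where they are.

Things in the scene. Friction and masses are not known exactly. Their poses are not given: they have to be found in the camera images.
- jig: the sawing board, fixed to the bench: plywood deck 190 (x) x 320 (y) x 18 mm thick, origin at the centre of its underside (deck surface 18 mm above it). The fence runs along its far (+x) side. A 4 mm saw slot cuts through the fence at y = -60 mm and goes on as a dark line across the deck along x. Position and yaw differ in each run
- fence: the fence, fixed on the board, wood with an aluminium track on top: 34 mm deep (x), 20 mm tall above the deck, from y = -155 to +155 mm; origin on the lower edge of its upright working face, at mid length, on the deck surface, 55 mm to +x of the board's origin; axes as the board's, the working face looks to -x
- saw_slot (a point): the point of the saw slot in the middle of the deck, on the deck surface; the saw line runs along the board's x through it; +y is the flip-stop side
- corner (a point): the corner to press into: point on the deck surface where the fence's working face meets the plane of the flip stop's working face (stop down); axes as the board's. It lies 95 to 125 mm to +y of the saw slot. With the blank home, the blank's origin is at x = -25, y = -70, z = 0 mm from here and its long axis lies along y
- flip_base: the flip stop as a whole: aluminium shoe fixed on the fence track, carrying the red arm; origin on the fence top in the plane of the stop's working face, 17 mm to +x of the fence's working face; axes as the board's. The shoe reaches 2 mm to -y and 44 mm to +y of that plane; its black lock knob, 35 mm to +y, stands 26 mm above the fence
- flip_hinge (a point): middle of the flip stop's hinge pin, which lies along the board's y: 34 mm above the deck, 13 mm to +x of the fence's working face, 7 mm to +y of the stop's working face; axes as the board's
- flip_stop (a joint): angle of the red arm of the flip stop, rad: 0 is all the way down (working position, on its rest, level, pointing to the board's -x), 1.57 upright, 2.0 leaning back over the fence; starts between 1.3 and 1.85. The hinge is stiff (0.14 N m) and stays where it is left; about 2 N at the tip moves it. It cannot move along the fence
- flip_tip (a point): outer end of the arm, on its upper face when down (its back, +x face, when upright): 85 mm from the hinge pin along the arm, 8 mm off the pin towards that face. The arm is a red plate 14 mm thick (y); its -y face is the working face; when down it spans 3 to 72 mm in front of the fence, 4 to 42 mm above the deck, and an 8 mm thick thumb tab goes on 12 mm past the tip
- walnut: the dark brown walnut blank, a square bar 50 x 140 x 50 mm, 0.15 to 0.31 kg, long axis along its y, origin at the centre of its underside; starts lying on the bench right of the board, its long axis within 0.5 rad of the bench's y. Its two ends are alike
- maple: a pale maple blank of the same 50 x 140 x 50 mm, lying near the walnut one; leave it. The two swap places from run to run
- sawn1: a pale piece already sawn, 50 x 50 mm, 110 mm tall, standing on end left of the board; origin under its centre; leave it
- sawn2: a second such piece beside it; leave it
- saw: a tenon saw lying flat beyond the blanks, blade 250 x 70 mm, dark wooden handle, 20 mm high; origin on the blade at the handle, its x runs along the blade; leave it
- square: a try square lying at the left: stock 115 x 22 x 16 mm along its x (origin under its centre), steel blade 32 x 150 mm to +y; leave it
- pencil: a flat red carpenter's pencil, 175 x 13 x 8 mm along its x, lying left of the board's near side; leave it
- glue: a yellow glue bottle, 64 mm in diameter, 185 mm tall, standing at the left; leave it
- chuck: a steel four-jaw lathe chuck, 94 mm in diameter, 70 mm high, standing beyond the board; leave it

How it is judged (in metres and radians):
On the way:
1. the flip stop is folded all the way down (within 0.06 rad) (value of joint flip_stop below 0.06 rad), for 0.3 s.
At the end, for the whole second after the job is handed in: Flip stop down (0.06 rad); walnut blank flat on the deck (4 mm, 0.05 rad), square to the fence (0.035 rad), home in the corner (4 mm), pressing on fence and flip stop and held by the fingers with over 2 N each, at rest; TCP at least 14 mm to the flip-stop side of the saw slot (value of joint flip_stop below 0.06 rad and contact force between walnut and fence above 2 N and contact force between walnut and flip_base above 2 N and contact force between walnut and the fingers above 2 N and x of walnut in the frame of corner between -0.029 and -0.021 m and y of walnut in the frame of corner between -0.074 and -0.066 m and z of walnut in the frame of corner below 0.004 m and angle between walnut's own z axis and vertical below 0.05 rad and angle between the y axis of walnut and the y axis of jig, either way round below 0.035 rad and linear speed of walnut below 0.02 m/s and y of the grasp point in the frame of saw_slot above 0.014 m); the arm keeps its last pose, push and grip.
It fails at once if another thing on the bench is moved by more than 30 mm (distance of any of maple, saw, square, pencil, glue, chuck, sawn1, sawn2 from where it was at the start of the episode above 0.03 m).
It also fails if it takes over 58 s, if anything falls off the work surface, if the arm or the gripper's body presses on something with over 40 N, if the wrist force passes 120 N, or if a joint passes its speed limit or range.

## Working session

There is one attempt and no reset: what is moved stays moved. The work goes in short steps, Python scripts to look and compute and a tool call to move; the robot and the scene stay as the last step left them, time stands still between calls to the robot, and variables do not carry over. Pictures are saved under pics/ and viewed, at most 10 in all, crops included, and the job is handed in when it is done.

```bash
mkdir -p pics; python3 - <<'E'
from bench import readout, vision
import cv2, numpy as np
s=readout.state(); print(s['time'],s['tcp_pos'],s['ee_rot'])
for n in ['top','scene']:
    c=vision.camera(n); cv2.imwrite(f'pics/{n}0.png',c['pixels'][:,:,::-1]); np.savez(f'pics/{n}0.npz',**c)
    print(n,c['camera_matrix'].tolist(),np.round(c['extrinsics'],4).tolist())
E
```

```text
0.0 [222.86906545 583.68471117 249.42146601] [ 1.81404294e-01  9.83408445e-01 -5.33732305e-04 -1.65823070e-04]
top [[487.8051240909716, 0.0, 314.79873529430137], [0.0, 487.8051240909716, 241.13650635252415], [0.0, 0.0, 1.0]] [[0.013, -0.9999, -0.003, 54.8837], [-0.9761, -0.012, -0.217, 549.6898], [0.217, 0.0058, -0.9762, 1198.7307], [0.0, 0.0, 0.0, 1.0]]
scene [[482.7536102035014, 0.0, 315.21353080039705], [0.0, 482.7536102035014, 235.4995446649154], [0.0, 0.0, 1.0]] [[-0.411, 0.9115, -0.012, 153.5219], [0.7612, 0.3359, -0.5548, -410.5368], [-0.5017, -0.2372, -0.8319, 1372.602], [0.0, 0.0, 0.0, 1.0]]
```

View pics/top0.png

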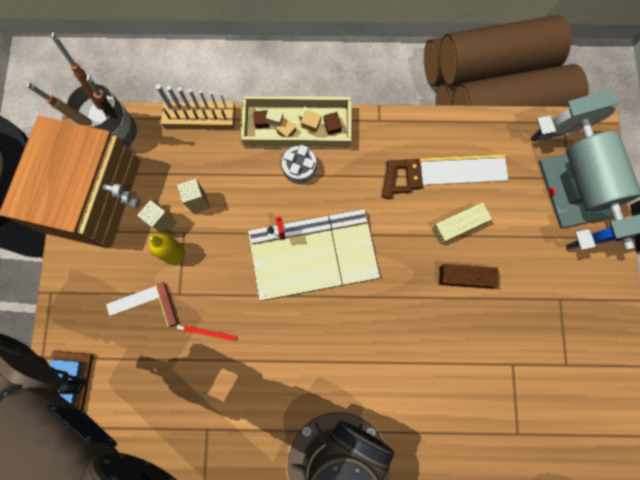

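View pics/scene0.png

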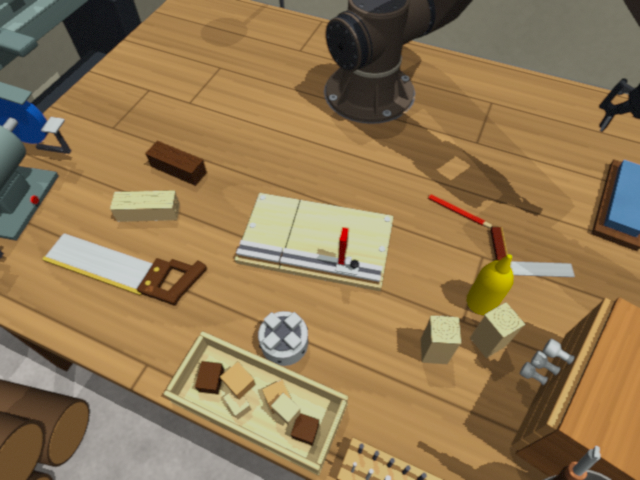

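Top view: the board is centred near (314,255), with the red flip arm at (280,228). The walnut is at (468,275), the maple at (463,222) and the saw beyond them. In the scene view the flip arm stands upright at (344,245) and the walnut is at (176,162).

```bash
cat > h.py <<'E'
import numpy as np, cv2
from bench import vision, readout
def load(n):
    return dict(np.load(f'pics/{n}.npz'))
def ray(c,uv,z):
    uv=np.atleast_2d(np.array(uv,float)); K=c['camera_matrix'];E=c['extrinsics'];R=E[:3,:3];t=E[:3,3]
    d=(np.linalg.inv(K)@np.c_[uv,np.ones(len(uv))].T).T@R; o=-R.T@t
    return o+d*((z-o[2])/d[:,2])[:,None]
def tri(ca,a,cb,b):
    P=[c['camera_matrix']@c['extrinsics'][:3] for c in (ca,cb)]
    X=cv2.triangulatePoints(P[0],P[1],np.array(a,float).reshape(2,1),np.array(b,float).reshape(2,1)).ravel(); return X[:3]/X[3]
def proj(c,p):
    q=c['camera_matrix']@(c['extrinsics'][:3]@np.r_[p,1]); return q[:2]/q[2]
def blob(c,lo,hi,near,k=3):
    hsv=cv2.cvtColor(c['pixels'],cv2.COLOR_RGB2HSV); m=cv2.inRange(hsv,np.array(lo),np.array(hi))
    m=cv2.morphologyEx(m,cv2.MORPH_CLOSE,np.ones((k,k),np.uint8))
    cs,_=cv2.findContours(m,cv2.RETR_EXTERNAL,cv2.CHAIN_APPROX_NONE)
    cs=[q for q in cs if cv2.contourArea(q)>15]
    return max(cs,key=lambda q:cv2.pointPolygonTest(q,near,True))
def look(n,save):
    c=vision.camera(n); np.savez(f'pics/{save}.npz',**c); return c
E
python3 - <<'E'
from h import *
t,s=load('top0'),load('scene0')
hs=lambda c,u,v:cv2.cvtColor(c['pixels'],cv2.COLOR_RGB2HSV)[v,u].tolist()
print('deck',hs(t,300,265),hs(t,345,260),hs(s,320,230),'wal',hs(t,460,277),hs(t,460,270),hs(s,176,157),hs(s,170,167),'bench',hs(t,420,310),hs(s,250,170),'red',hs(t,281,228),hs(s,344,240),'alu',hs(t,320,225))
def crop(c,x,y,w,h,k): return cv2.resize(c['pixels'][y:y+h,x:x+w,::-1],None,fx=k,fy=k,interpolation=cv2.INTER_CUBIC)
a=crop(t,240,200,150,100,4);b=crop(s,230,185,170,110,4); 
o=np.zeros((600,800,3),np.uint8); a=cv2.resize(a,(440,293));b=cv2.resize(b,(440,285));o[:293,:440]=a;o[300:585,:440]=b
a=crop(t,430,255,80,40,4);b=crop(s,135,135,80,55,4);o[:160,450:770]=a;o[300:520,450:770]=b
cv2.imwrite('pics/crops.png',o)
E
```

```text
deck [31, 62, 229] [31, 58, 229] [31, 56, 206] wal [12, 177, 88] [12, 176, 87] [11, 177, 95] [13, 197, 31] bench [15, 145, 183] [17, 135, 172] red [1, 218, 229] [0, 255, 186] alu [110, 5, 141]
```

View pics/crops.png

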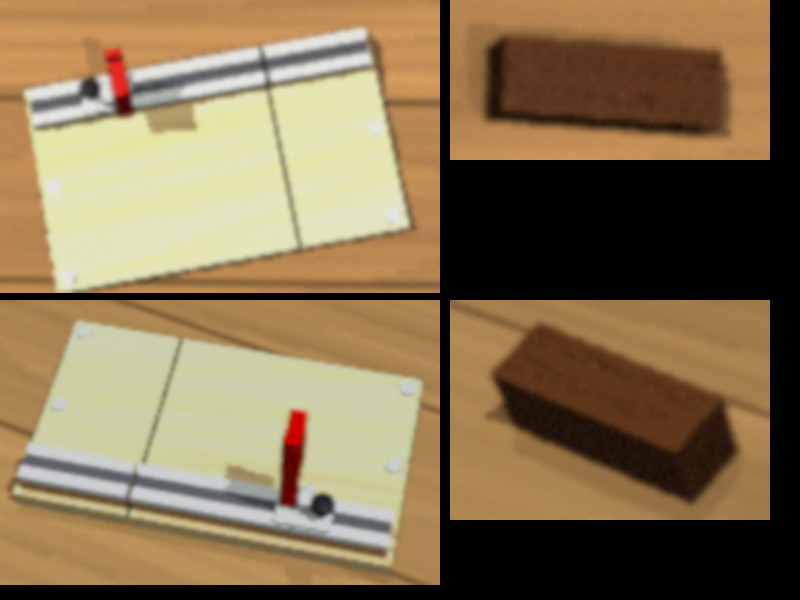

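Crops: the deck's near corners are at top (380,278) and (260,300), the slot's near end at (342,284), and the arm is upright. The walnut's top face shows clearly in both views.

```bash
python3 - <<'E'
from h import *
t,s=load('top0'),load('scene0'); r=lambda x:np.round(x,1).tolist()
print('deck corner R',r(tri(t,(380.1,277.7),s,(260.1,193.5))),'L',r(tri(t,(259.8,299.6),s,(392.7,215.9))),'slot near',r(tri(t,(342.3,284.2),s,(300.3,200.5))))
for z in (18,):
  q=ray(t,[(380.1,277.7),(259.8,299.6),(342.3,284.2)],z);w=ray(s,[(260.1,193.5),(392.7,215.9),(300.3,200.5)],z);print(r(q),r(w))
print('fence far top corners z38',r(ray(t,[(365.1,210.2),(248.5,231.4)],38)))
# walnut top
for c,near in((t,(468,273)),(s,(176,157))):
  b=blob(c,(5,120,62),(20,255,130),near); print(cv2.boundingRect(b),[ (cv2.minAreaRect(ray(c,b[:,0]+0.0,z)[:,:2].astype(np.float32))) for z in (46,50,54)])
# red
for c,near in((t,(281,228)),(s,(344,245))):
  b=blob(c,(0,150,60),(6,255,255),near)[:,0]; print('red',b[b[:,1].argmin()],b[b[:,1].argmax()],b[b[:,0].argmin()],b[b[:,0].argmax()])
# red top
a=blob(t,(0,150,60),(6,255,255),(281,228))[:,0]
# tip candidate: far end in top, upper end in scene
print('tip',r(tri(t,(279,217.5),s,(345.5,225.5))))
E
```

```text
deck corner R [462.0, -108.7, 10.3] L [400.5, 205.5, 15.4] slot near [443.6, -9.5, 12.5]
[[462.2, -110.6, 18.0], [400.8, 203.2, 18.0], [443.8, -11.4, 18.0]] [[466.2, -101.7, 18.0], [401.7, 207.8, 18.0], [446.7, -5.2, 18.0]]
fence far top corners z38 [[640.0, -71.0, 38.0], [578.1, 237.4, 38.0]]
(438, 264, 62, 25) [((465.70843505859375, -333.91595458984375), (156.48199462890625, 57.64304733276367), 86.99689483642578), ((465.097412109375, -332.6664733886719), (155.97869873046875, 57.45762634277344), 86.99691772460938), ((464.4864501953125, -331.4169616699219), (155.47537231445312, 57.272239685058594), 86.99691772460938)]
(145, 141, 62, 46) [((482.0757141113281, -323.5966796875), (179.23072814941406, 80.56657409667969), 86.67117309570312), ((484.7523498535156, -320.6212158203125), (178.40664672851562, 80.19612121582031), 86.6711654663086), ((487.4289855957031, -317.645751953125), (177.58253479003906, 79.8257064819336), 86.67117309570312)]
red [276 217] [281 238] [276 217] [284 237]
red [343 228] [339 263] [339 255] [347 235]
tip [577.5, 150.9, 178.0]
```

Careful with the scale: shifts go in shares of 300 mm and turns go in shares of pi rad. That gives: 0.125 rad / 3.1416 = 0.0398.

Call:
send_path(motion=[[[0,0,0,0.0398,0],[0,0,0,0.0398,0],[0,0,0,0.0398,0],[0,0,0,0.0398,0],[0,0,0,0.0398,0],[0,0,0,0.0398,0],[0,0,0,0.0398,0],[0,0,0,0.0398,0],[0,0,0,0.0041,0]]])

```text
time: 0.85
tcp_pos: [222.9, 583.8, 249.7]
ee_rot: [0.638, 0.77, -0.0, 0.0]
contact_force: [0.6, -0.2, 0.8]
finger_gap: 0.4
grasp_force: 0.0
```

Call:
send_path(motion=[[[-0.1233,0.05,0,0,0],[-0.1233,0.05,0,0,0],[-0.1233,0.05,0,0,0],[-0.1233,0.05,0,0,0],[-0.1233,0.05,0,0,0],[-0.1233,0.05,0,0,0],[-0.1233,0.05,0,0,0],[-0.1233,0.05,0,0,0],[-0.1233,0.05,0,0,0],[-0.1233,0.05,0,0,0],[-0.1233,0.05,0,0,0],[-0.1233,0.05,0,0,0]]])

```text
time: 1.85
tcp_pos: [485.5, 180.8, 250.0]
ee_rot: [0.634, 0.773, 0.0, -0.0]
contact_force: [0.4, 0.7, -0.2]
finger_gap: 0.2
grasp_force: 0.0
```

Call:
send_path(motion=[[[-0.1233,0.0467,0,0,0],[-0.1233,0.0467,0,0,0],[0,0,0,0,0],[0,0,0,0,0]]])

```text
time: 2.18
tcp_pos: [527.0, 113.7, 249.6]
ee_rot: [0.636, 0.772, -0.0, -0.0]
contact_force: [-0.6, 0.1, 0.1]
finger_gap: 0.1
grasp_force: 0.0
```

```bash
python3 - <<'E'
from h import *
c=look('wrist','w1'); cv2.imwrite('pics/w1.png',c['pixels'][:,:,::-1])
print(c['camera_matrix'].round(1).tolist(),c['extrinsics'].round(3).tolist())
E
```

```text
[[353.8, 0.0, 329.3], [0.0, 353.8, 239.6], [0.0, 0.0, 1.0]] [[0.981, 0.193, -0.002, -538.328], [0.187, -0.946, 0.266, -25.411], [0.049, -0.261, -0.964, 380.304], [0.0, 0.0, 0.0, 1.0]]
```

View pics/w1.png

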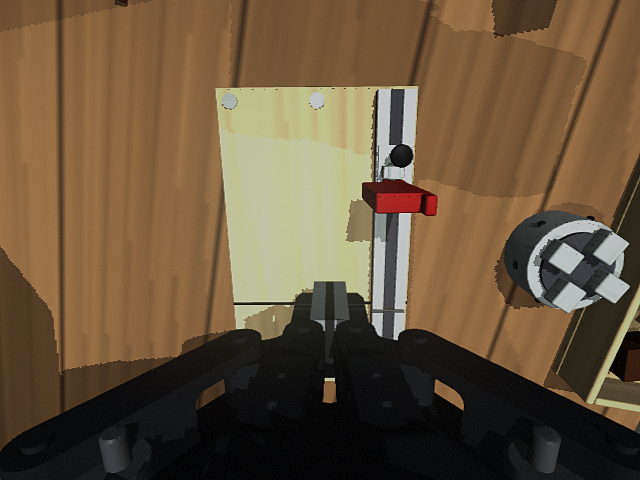

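The wrist view shows the red arm upright at (377–437, 182–215), with its tab at the right around (431,203). The knob is at (401,155), the fence strip runs u 373–415, and the slot is at v≈303–310.

```bash
cat >> h.py <<'E'
YAW=.1932; O=np.array([524.7,64.5])
def jig(p):
    p=np.atleast_2d(p); d=p[:,:2]-O; c,s=np.cos(YAW),np.sin(YAW); return np.round(np.c_[d@[c,s],d@[-s,c],p[:,2:]],1).tolist()
E
python3 - <<'E'
from h import *
t,w=load('top0'),load('w1')
print('deck far L/R corner',jig(ray(w,[(217,89),],18)),'fence far edge top',jig(ray(w,[(418,88),(409,300)],38)))
print('deck near edge',jig(ray(w,[(217,89),(232,300)],18)),'fence face foot/top',jig(ray(w,[(376,100),(372,300)],18)),jig(ray(w,[(376,100),(372,300)],38)))
print('slot',jig(ray(w,[(235,303),(330,304)],18)),jig(ray(w,[(380,310)],38)))
P=tri(t,(279,218),w,(431,203)); print('tab',P.round(1),jig(P))
print('tipface low corners z137',jig(ray(w,[(377,213),(421,213),(421,194)],137)),'tab z149',jig(ray(w,[(437,203),(430,215),(430,193)],149)))
print('knob z64',jig(ray(w,[(401,155)],64)), 'shoe', jig(ray(w,[(380,180)],45)))
print('tcp',jig(readout.state()['tcp_pos']))
E
```

```text
deck far L/R corner [[-93.5, 162.2, 18.0]] fence far edge top [[88.6, 160.6, 38.0], [93.2, -41.6, 38.0]]
deck near edge [[-93.5, 162.2, 18.0], [-94.9, -51.4, 18.0]] fence face foot/top [[54.6, 152.9, 18.0], [57.8, -51.0, 18.0]] [[52.2, 150.7, 38.0], [55.2, -41.7, 38.0]]
slot [[-91.9, -55.0, 18.0], [12.0, -55.9, 18.0]] [[63.8, -52.9, 38.0]]
tab [594.9 151.5 115.1] [[85.6, 71.9, 115.1]]
tipface low corners z137 [[43.5, 68.7, 137.0], [73.2, 68.8, 137.0], [72.3, 81.6, 137.0]] tab z149 [[79.8, 77.6, 149.0], [75.9, 69.8, 149.0], [74.8, 84.0, 149.0]]
knob z64 [[71.8, 104.4, 64.0]] shoe [[57.5, 81.4, 45.0]]
tcp [[11.3, 49.2, 249.6]]
```

To row units: 36 mm / 300 = 0.12, 35 mm / 300 = 0.1167.

Call:
send_path(motion=[[[0.0267,0.1133,0,0,0],[0.0267,0.1167,0,0,0],[0.0267,0.1167,0,0,0],[0,0,0.12,0,0],[0,0,0.12,0,0],[0,0,0.1167,0,0],[0,0,0,0,0],[0,0,0,0,0]]])

```text
time: 2.9
tcp_pos: [622.9, 160.1, 142.3]
ee_rot: [0.635, 0.773, -0.001, -0.001]
contact_force: [0.5, 0.2, 0.1]
finger_gap: -0.1
grasp_force: 0.0
```

Call:
send_path(motion=[[[0,-0.04,0,0,0],[0,-0.0433,0,0,0],[0,-0.0433,0.0033,0,0],[0,-0.0433,0.0033,0,0],[0,-0.0333,0.0133,0,0],[0,-0.03,0.0133,0,0],[0,-0.0267,0.0233,0,0],[0,-0.0267,0.0233,0,0],[0,-0.02,0.03,0,0],[0,-0.0167,0.03,0,0],[0,-0.01,0.0333,0,0],[0,-0.01,0.0333,0,0]]])

```text
time: 3.9
tcp_pos: [523.9, 139.9, 83.8]
ee_rot: [0.635, 0.772, 0.002, 0.002]
contact_force: [0.1, -0.1, 2.6]
finger_gap: 0.1
grasp_force: 1.1
```

Call:
send_path(motion=[[[0,0,0.0067,0,0],[0,0,0.0033,0,0],[0,0,0.0033,0,0],[0,0,0,0,0]]])

```text
time: 4.23
tcp_pos: [523.6, 139.6, 78.7]
ee_rot: [0.636, 0.772, 0.001, 0.001]
contact_force: [-2.2, 1.7, 7.1]
finger_gap: -0.0
grasp_force: 4.0
```

```bash
python3 -c "
from h import *
c=look('scene','s2'); t=look('top','t2'); print(jig(readout.state()['tcp_pos']))
o=np.zeros((600,800,3),np.uint8);o[:300,:450]=cv2.resize(c['pixels'][180:280,230:380,::-1],(450,300));o[300:600,:450]=cv2.resize(t['pixels'][200:300,240:390,::-1],(450,300));cv2.imwrite('pics/f2.png',o)"
```

```text
[[13.4, 73.9, 78.7]]
```

View pics/f2.png

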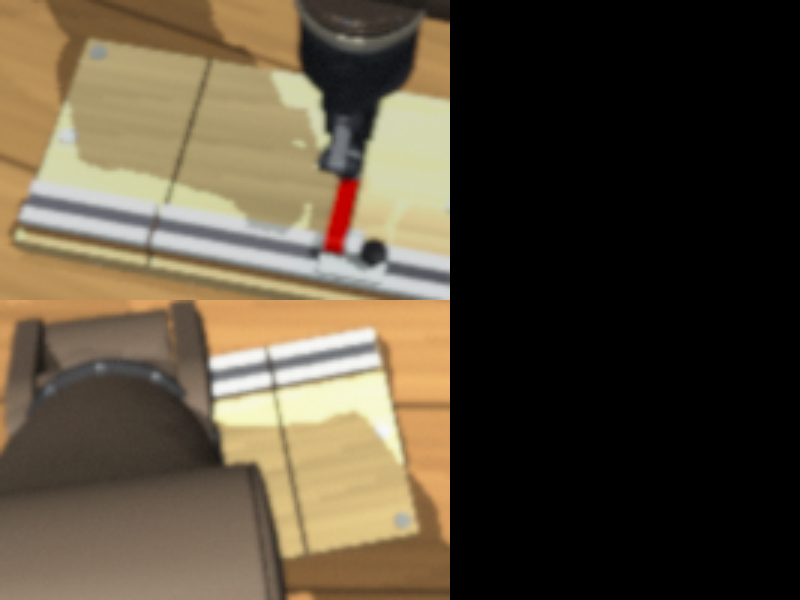

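The arm is down, seen at (342,215) in the crop, and the tip height matches the level position. I'll press firmly to be sure, then lift.

To row units: 2 mm / 300 = 0.0067, 1 mm / 300 = 0.0033.

Call:
send_path(motion=[[[0,0,0.0067,0,0],[0,0,0.0067,0,0],[0,0,0.0033,0,0],[0,0,0,0,0],[0,0,0,0,0],[0,0,0,0,0],[0,0,0,0,0]]])

```text
time: 4.92
tcp_pos: [523.8, 139.7, 77.7]
ee_rot: [0.635, 0.772, 0.002, 0.002]
contact_force: [-16.9, -1.0, 64.2]
finger_gap: 0.1
grasp_force: 32.0
```

Call:
send_path(motion=[[[0,0,-0.1333,0,85],[0,0,-0.1333,0,85],[-0.1,-0.0167,-0.1333,0,85],[-0.1333,-0.0167,0,0,85],[-0.1333,-0.0167,0,0,85],[-0.1333,-0.0167,0,0,85],[-0.1333,-0.0167,0,0,85],[-0.1333,-0.0167,0,0,85],[-0.1333,-0.0167,0,0,85],[-0.1333,-0.0167,0,0,85],[0,0,0,0,85],[0,0,0,0,85]]])

```text
time: 5.92
tcp_pos: [543.1, -169.7, 185.9]
ee_rot: [0.637, 0.771, 0.0, 0.001]
contact_force: [0.2, 0.4, -0.2]
finger_gap: 85.2
grasp_force: 0.0
```

```bash
python3 -c "
from h import *
c=look('wrist','w3'); t=look('top','t3'); print(jig(readout.state()['tcp_pos'])); cv2.imwrite('pics/w3.png',c['pixels'][:,:,::-1])"
```

```text
[[-26.6, -230.9, 185.8]]
```

View pics/w3.png

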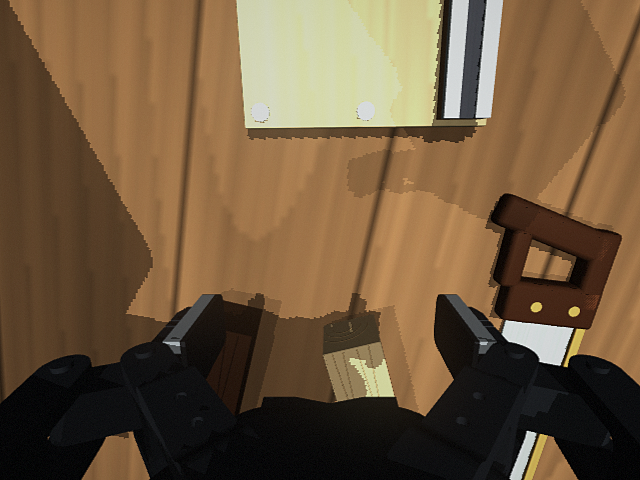

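The view shows the saw handle at (560,260). The walnut and maple are partly hidden by the fingers, around (235,350) and (365,360). I'll move past them to look.

To row units: -40 mm / 300 = -0.1333, -9 mm / 300 = -0.03, 0.122 rad / 3.1416 = 0.0388.

Call:
send_path(motion=[[[0,0,0,0.0388,85],[0,0,0,0.0385,85],[-0.1333,-0.0267,0,0,85],[-0.1333,-0.0267,0,0,85],[-0.1333,-0.03,0,0,85],[-0.1333,-0.03,0,0,85],[-0.1333,-0.0267,0,0,85],[-0.1333,-0.0267,0,0,85],[0,0,0,0,85],[0,0,0,0,85]]])

```text
time: 6.85
tcp_pos: [480.9, -405.2, 185.2]
ee_rot: [0.725, 0.689, 0.0, 0.0]
contact_force: [-0.2, 0.0, -0.3]
finger_gap: 85.1
grasp_force: 0.0
```

```bash
python3 -c "
from h import *
c=look('wrist','w4'); s=readout.state(); print(s['tcp_pos'],s['ee_rot']); cv2.imwrite('pics/w4.png',c['pixels'][:,:,::-1])"
```

```text
[ 481.22307744 -403.93762936  185.2063259 ] [ 7.24456692e-01  6.89320280e-01  1.26293418e-04 -1.93543336e-04]
```

View pics/w4.png

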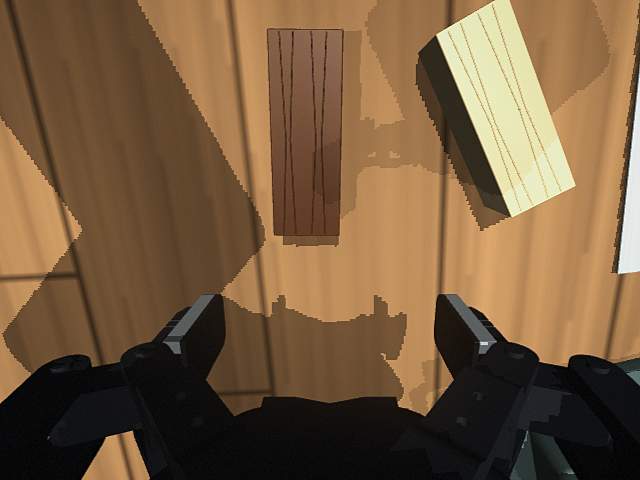

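The walnut's top face is fully visible, with corners at (267,29), (343,29), (340,235) and (274,235). The maple is clear of it on the right.

```bash
python3 - <<'E'
from h import *
t,w=load('top0'),load('w4'); cs=[(267,29),(343,29),(340,235),(274,235)]
for a,b in zip(cs,[(442.5,284),(443.75,264.5),(497.5,268),(499,285.5)]): print(tri(w,a,t,b).round(1))
for z in (45,50):
  p=ray(w,cs,z)[:,:2]; m=p.mean(0); l=(p[0]+p[1]-p[2]-p[3])/2; print(z,m.round(1),np.linalg.norm(l).round(1),np.linalg.norm(p[1]-p[0]).round(1),'yaw',np.arctan2(-l[0],l[1]).round(4))
s=readout.state()['tcp_pos']; d=m+0-s[:2]; a=-.05
R=readout.state()['ee_rot']; yaw=2*np.arctan2(R[1],R[0])-np.pi/2+np.pi; ty=np.arctan2(R[1],R[0]); 
from scipy.spatial.transform import Rotation as Q
M=Q.from_quat(R).as_matrix(); print('tool y yaw',np.arctan2(M[1,1],M[0,1]),'to centre, tool axes',(M.T@np.r_[d,0]).round(1))
E
```

```text
[ 444.6 -265.7   47. ]
[ 494.1 -269.6   53.9]
[ 487.5 -408.9   46.4]
[ 440.  -403.3   62.1]
45 [ 467.3 -336. ] 141.0 50.3 yaw -0.0566
50 [ 467.6 -336. ] 138.3 49.4 yaw -0.0566
tool y yaw -0.04969548093921507 to centre, tool axes [ 67.2 -16.9   0. ]
```

To row units: 36 mm / 300 = 0.12, 35 mm / 300 = 0.1167, 0.007 rad / 3.1416 = 0.0022.

Call:
send_path(motion=[[[0.12,-0.0267,0,0.0022,85],[0.12,-0.03,0,0,85],[0,0,0,0,85],[0,0,0.12,0,85],[0,0,0.12,0,85],[0,0,0.12,0,85],[0,0,0.1167,0,85],[0,0,0,0,85],[0,0,0,0,40]]], force=60)

```text
time: 7.65
tcp_pos: [468.1, -330.1, 41.8]
ee_rot: [0.726, 0.687, -0.0, -0.002]
contact_force: [0.3, 0.1, 1.1]
finger_gap: 75.0
grasp_force: 0.0
```

Call:
send_path(motion=[[[0,0,0,0,40],[0,0,0,0,40],[0,0,0,0,40],[0,0,0,0,40],[0,0,0,0,40],[0,0,0,0,40]]])

```text
time: 8.15
tcp_pos: [468.8, -332.1, 44.9]
ee_rot: [0.727, 0.687, 0.0, 0.002]
contact_force: [1.9, 3.4, 5.9]
finger_gap: 49.0
grasp_force: 62.9
```

To row units: -30 mm / 300 = -0.1, -15 mm / 300 = -0.05, -0.083 rad / 3.1416 = -0.0264.

Call:
send_path(motion=[[[0,0,-0.05,0,40],[0,0,-0.1,0,40],[0,0,-0.1,0,40],[0,0,-0.05,0,40],[0,0,0,-0.0264,40],[0,0,0,-0.0264,40],[0,0,0,-0.0264,40],[0,0,0,0,40]]])

```text
time: 8.82
tcp_pos: [468.0, -332.0, 134.1]
ee_rot: [0.635, 0.773, -0.0, 0.001]
contact_force: [0.2, -0.3, -3.5]
finger_gap: 48.9
grasp_force: 63.4
```

Call:
send_path(motion=[[[0.06,0.0233,0,0,40],[0.12,0.0467,0,0,40],[0.12,0.05,0,0,40],[0.12,0.0467,0,0,40],[0.12,0.05,0,0,40],[0.12,0.0467,0,0,40],[0.12,0.05,0,0,40],[0.12,0.0467,0,0,40],[0.12,0.05,0,0,40],[0.12,0.0467,0,0,40],[0.0733,0.03,0,0,40],[0,0,0,0,40]]])

```text
time: 9.82
tcp_pos: [542.2, 57.3, 133.4]
ee_rot: [0.636, 0.772, 0.001, 0.001]
contact_force: [-0.7, -1.0, -1.9]
finger_gap: 49.0
grasp_force: 63.3
```

Call:
send_path(motion=[[[0,0,0,0,40],[0,0,0,0,40]]])

```text
time: 9.98
tcp_pos: [541.6, 53.1, 132.8]
ee_rot: [0.637, 0.771, 0.0, 0.0]
contact_force: [-0.7, 0.1, -3.0]
finger_gap: 48.7
grasp_force: 63.3
```

```bash
python3 -c "
from h import *
c=look('wrist','w5'); s=readout.state(); print(jig(s['tcp_pos'])); cv2.imwrite('pics/w5.png',c['pixels'][:,:,::-1])"
```

```text
[[14.3, -15.0, 132.7]]
```

View pics/w5.png

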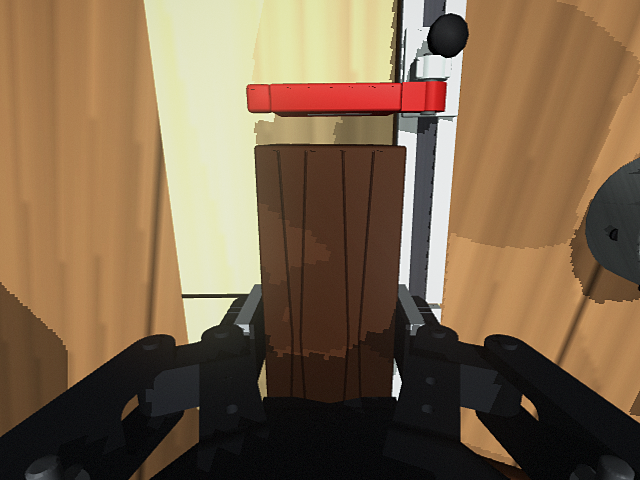

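The blank is held square. Its end edge is at v≈147, the stop's working-face edge at v≈113, the fence edge at u≈399 and the blank's right edge at u≈405.

```bash
python3 - <<'E'
from h import *
w=load('w5')
print('blank end corners',jig(ray(w,[(257,147),(405,147)],138)),'stop top',jig(ray(w,[(270,113),(390,114)],60)),'stop bottom z22',jig(ray(w,[(280,117),(390,118)],22)),'fence top',jig(ray(w,[(400,130),(401,60)],38)))
E
```

```text
blank end corners [[-9.0, 51.0, 138.0], [38.5, 51.0, 138.0]] stop top [[-16.8, 67.1, 60.0], [45.8, 66.6, 60.0]] stop bottom z22 [[-16.7, 67.6, 22.0], [52.1, 66.9, 22.0]] fence top [[55.7, 59.3, 38.0], [54.3, 96.7, 38.0]]
```

To row units: 30 mm / 300 = 0.1, 20 mm / 300 = 0.0667.

Call:
send_path(motion=[[[0,0,0.0667,0,40],[0,0,0.1,0,40],[0,0,0.0467,0,40],[0,0,0,0,40],[0,0,0.0067,0,40],[0,0,0.0067,0,40],[0,0,0,0,40]]])

```text
time: 10.62
tcp_pos: [542.1, 52.8, 65.0]
ee_rot: [0.636, 0.771, 0.0, 0.001]
contact_force: [-0.4, 0.4, -2.9]
finger_gap: 49.0
grasp_force: 63.2
```

Call:
send_path(motion=[[[0,0,0.0033,0,40],[0,0,0.0033,0,40],[0,0,0,0,40],[0,0,0,0,40]]])

```text
time: 10.95
tcp_pos: [542.0, 53.2, 62.9]
ee_rot: [0.636, 0.772, 0.0, 0.001]
contact_force: [-0.8, -1.4, 6.1]
finger_gap: 48.8
grasp_force: 64.3
```

To row units: 4 mm / 300 = 0.0133, 3 mm / 300 = 0.01.

Call:
send_path(motion=[[[0.0133,0.0133,0,0,40],[0.0133,0.0133,0,0,40],[0.01,0.0133,0,0,40],[0,0,0,0,40],[0,0,0,0,40]]])

```text
time: 11.37
tcp_pos: [551.8, 66.6, 62.9]
ee_rot: [0.636, 0.772, 0.001, 0.0]
contact_force: [-1.6, 0.2, 6.5]
finger_gap: 48.6
grasp_force: 64.5
```

Call:
send_path(motion=[[[0,0.0033,0,0,40],[0,0.0033,0,0,40],[0,0.0033,0,0,40],[0,0,0,0,40],[0,0,0,0,40]]])

```text
time: 11.78
tcp_pos: [552.4, 66.7, 62.9]
ee_rot: [0.636, 0.772, -0.001, -0.001]
contact_force: [-12.8, -3.8, 16.2]
finger_gap: 49.0
grasp_force: 65.5
```

To row units: 1 mm / 300 = 0.0033.

Call:
send_path(motion=[[[0.0033,0,0,0,40],[0.0033,0,0,0,40],[0.0033,0,0,0,40],[0.0033,0,0,0,40],[0,0,0,0,40],[0,0,0,0,40]]])

```text
time: 12.28
tcp_pos: [554.0, 70.5, 62.9]
ee_rot: [0.636, 0.772, 0.0, 0.001]
contact_force: [-1.4, -4.3, 5.8]
finger_gap: 48.7
grasp_force: 64.3
```

Call:
send_path(motion=[[[0.0033,0,0,0,40],[0.0033,0,0,0,40],[0,0,0,0,40],[0,0,0,0,40]]])

```text
time: 12.62
tcp_pos: [553.8, 72.2, 62.9]
ee_rot: [0.636, 0.772, 0.0, 0.001]
contact_force: [-0.1, -6.9, 4.8]
finger_gap: 49.2
grasp_force: 64.2
```

```bash
python3 -c "
from h import *
s=readout.state();print(jig(s['tcp_pos']),jig(np.r_[s['contact_force'][:2]+O,s['contact_force'][2]]))"
```

```text
[[30.0, 2.0, 62.9]] [[-1.4, -6.7, 4.8]]
```

To row units: 1 mm / 300 = 0.0033.

Call:
send_path(motion=[[[0.0033,0.0033,0,0,40],[0.0033,0.0033,0,0,40],[0,0,0,0,40],[0,0,0,0,40]]])

```text
time: 12.95
tcp_pos: [554.2, 72.7, 62.9]
ee_rot: [0.635, 0.773, -0.002, 0.0]
contact_force: [-7.3, -24.9, 11.6]
finger_gap: 49.0
grasp_force: 65.0
```

Call:
send_path(motion=[[[0.0017,0.0017,0,0,40],[0.0017,0.0017,0,0,40],[0,0,0,0,40],[0,0,0,0,40]]])

```text
time: 13.28
tcp_pos: [554.3, 72.8, 62.9]
ee_rot: [0.635, 0.773, -0.003, 0.0]
contact_force: [-10.8, -34.5, 13.9]
finger_gap: 48.6
grasp_force: 65.4
```

```bash
python3 -c "
from h import *
s=readout.state();print(s['joint_vel'],jig(s['tcp_pos']),jig(np.r_[s['contact_force'][:2]+O,s['contact_force'][2]]),s['ft_torque'])"
```

```text
[ 6.93556519e-04  8.00968470e-04  5.83980041e-04  1.67158962e-03
  3.68181873e-05 -1.02058714e-03] [[30.7, 2.5, 62.9]] [[-17.2, -31.8, 13.9]] [-5.55586804  1.56149971  1.21515957]
```

Both contacts are loaded, about 17 N on the fence and 32 N on the stop. I'll check it with a picture.

To row units: 0.5 mm / 300 = 0.0017.

```bash
python3 -c "
from h import *
c=look('wrist','w6'); cv2.imwrite('pics/w6.png',c['pixels'][:,:,::-1])"
```

Call:
send_path(motion=[[[0,0.0017,0,0,40],[0,0,0,0,40],[0,0,0,0,40],[0,0,0,0,40]]])

```text
time: 13.67
tcp_pos: [554.4, 72.8, 62.9]
ee_rot: [0.635, 0.773, -0.003, -0.0]
contact_force: [-13.0, -35.4, 16.2]
finger_gap: 48.8
grasp_force: 65.7
```

View pics/w6.png

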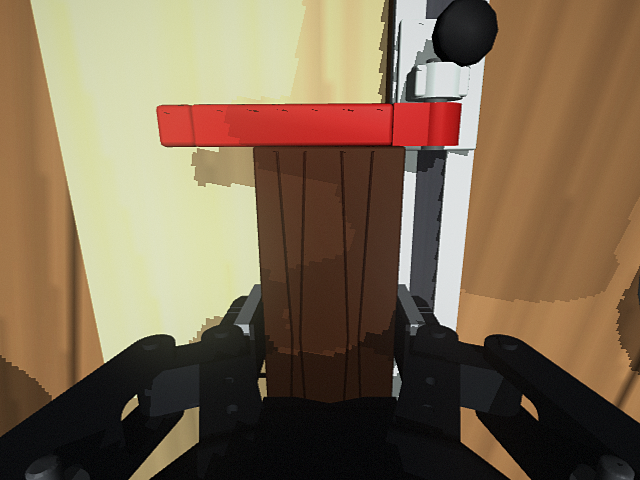

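The blank's end is flush with the red stop at v≈147, and its side is against the fence at u≈403. The stop is level.

```bash
python3 -c "
from bench import workorder
print(workorder.sign_off())"
```

```text
the job is handed in; nothing more can be done
None
```

The job is handed in at about 14 s: the flip stop is folded down, and the walnut blank is held flat in the corner at about 20 N on the fence and 32 N on the stop, with the grasp point about 60 mm to the flip-stop side of the saw slot; sign-off returned no verdict.

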